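# Plate a cookie with the turner

## Task

Take the turner from its black pan, slide it under the dark chocolate cookie on the baking tray, lift the cookie and lay it flat, right side up and wholly on the white serving plate, gently and without touching it with the gripper. Then put the turner back in its pan, blade lying on the pan's floor with the handle over the front edge. Leave the pale cookie, the sauce bottle and the mug where they are.

Things in the scene. Friction and masses are not known exactly. Their poses are not given: they have to be found in the camera images.
- turner: Cooking turner, 150 g, tip to its +x. Origin: middle of the blade's underside, z up when flat. Flat polished steel blade 100 (x) x 76 (y) x 2 mm, no rims; cookies slide on it from a tilt of 14 to 20 degrees. Neck 18 mm wide from the blade's rear edge up to the black handle: straight bar 20 mm wide, 24 high, 145 long, running back from x = -82 to -226, rising 8 degrees. Centre of mass near x = -45.
- turner_grip (a point): Good grasp on the turner's handle: on its centre line, x = -118, y = 0, z = 57 mm in the turner's frame (the centre line is 52 mm up at the handle's front end and 72 mm at its rear). Fingers close across the 20 mm width (turner's y). As it lies in the pan this is about 15 mm outside the pan's front edge.
- turner_tip (a point): Middle of the blade's front edge, at its underside: x = 50, y = 0, z = 0 mm in the turner's frame.
- choc_cookie: Dark brown chocolate cookie to serve: firm disc 85 mm across, 13.5 high, 35 to 70 g. Origin: centre of its flat underside, z up. The underside is flat to 36 mm radius, then bevels up 3.5 mm to the rim, so a 2 mm blade flat on the tray goes under its edge. Lies at the back of the tray, its edge 5 to 60 mm from the back rim.
- pale_cookie: A pale golden cookie of the same size on the same tray, to be left alone (left or right of the dark one, centres at least 104 mm apart).
- tray: Aluminium baking tray, fixed, 300 (x) x 270 (y) mm. Origin: centre of its underside. Floor top at z = 3 mm. Rim 22 mm high, 3 mm thick on the back (+x) and both sides; the front (-x, towards the robot) is open and flush with the floor, so a turner can be slid in towards +x.
- plate: Flat white rectangular serving plate without a rim, fixed, 220 mm (x) x 170 mm (y) x 12 mm. Its origin lies on the counter, 80 mm in front (-x) of the plate's middle, so the plate spans x = -30 to +190 and y = -85 to +85 mm in this frame.
- pan: Black plastic utensil pan for the turner, fixed, 265 (x) x 162 (y) x 42 mm high. Origin: on the counter, 80 mm in front (-x) of its middle; edges at x = -52 and +212. Inside: x = -41 to 201, y = -70 to 70, floor at z = 2. At the start the blade's middle lies near x = 52, y = 0, the tip points to +x and the handle sticks out over the front edge towards the robot, its underside just above it.
- sauce: Yellow squeeze bottle, 54 mm across, 176 mm high, standing beyond the work. Origin: centre of its underside. Bystander.
- mug: Blue mug, 80 mm across, 90 mm high, standing beyond the work. Origin: centre of its underside. Bystander.
- plate_middle (a point): Middle of the plate's top face, 12 mm above the counter; axes as the plate's.
There are look-alikes about, which are no part of the job. Several things look just like the choc_cookie: the one meant starts nearest to the robot's base.

How it is judged:
By the outcome, as a careful person would: the job done as asked, in the order asked, and still so for the second after the job is handed in, with the robot touching nothing.
It also fails if it takes over 72 s, if anything falls off the work surface, if the arm or the gripper's body presses on something with over 40 N, if the wrist force passes 120 N, or if a joint passes its speed limit or range.

## Robot

A 6-joint arm with a two-finger parallel gripper is mounted at the origin on the work surface. World frame = base frame: x ahead of the robot, y to its left, z up, the work surface at z = 0. Lengths are in mm, angles in rad, forces in N, time in s.
With the tool pointing down it reaches from about 400 to 925 mm from the base axis. Payload 12.5 kg.
Tool frame: the origin (TCP) lies at the very end of the fingers, on their centre line; the grasp point (between the pads) lies 19 mm behind it; z points along the fingers, y is the line along which they close (so a half turn about z gives the same grasp; the last joint's range is limited). The gripper opens to 95 mm and grips with 3 to 60 N. Pads are 20 mm wide; open, the fingers measure 119 mm over their backs; the gripper's body (75 mm by 180 mm) begins 59 mm behind the grasp point.
Start: joints at [1.217, 0.491, 1.559, -0, 1.092, -0.106], TCP at [153.277, 605.932, 214.661] pointing down, gripper open.
Joint ranges: [-3.1, 3.1], [-0.84, 2.19], [0.05, 2.79], [-1.13, 4.28], [0.06, 2.93], [-2.69, 2.69]. Speed limits (rad/s): [2.22, 2.22, 2.79, 3.14, 3.14, 3.14].

## Interface

Orientations are given as [roll, pitch, yaw] about the fixed x, y, z axes, in that order (R = Rz(yaw) Ry(pitch) Rx(roll)).
In Python, from cell import state, imaging, env, spot_in, mark_of gives the robot as it stands. The module is installed in compiled form; this text tells all that it offers.
- The arm moves only by the tool step_arm, never from a script. Its argument "increments" is a list of rows, each an object with "slide": the shift along the tool's x, y, z in m, a list of three; "roll": the turn about the tool's z in rad. A call has 1 to 5 rows; each row is the pose to reach, as a shift and turn from the pose commanded when the call began, along the tool's axes at that moment; what a row does not reach only later rows make up. A row lasts 1/8 s, in which the tool goes at most 62.5 mm and 10.7 degrees, less where a joint would pass 70% of its speed; a pose out of reach is approached as far as the arm can. A call with a gripper value outside its range is refused whole. "fingers" is the opening, from 0 (shut) to 1 (fully open), set as the call begins (left out, the last holds). The fingers move at their own pace and stop on an object; the grip force is fixed at half the most. Time passes only in rows, so rows that repeat a pose let the fingers close. It gives the time, the measured TCP pose, the force, the opening and the grip force at its end, in the units of the state.
- state(): the state, without advancing time (a new reading comes with each control period).
- imaging.read_camera(name): name is "side" or "top" or "wrist"; returns a dict with "color" (480x640x3 uint8, red, green, blue), "z_map" (480x640 float32, mm along the optical axis (not along the pixel's ray), 0 where there is no reading), "intrinsics" (3x3 intrinsics, pixels), "camera_from_world" (4x4, takes a point from world to camera coordinates). Camera axes: x right, y up, looking along -z (the intrinsics and any distortion apply to the point x, -y, -z); pixel columns grow to the right and rows downward; lengths in mm; the calibration is good to about 2 mm. A picture is of the moment at which its call begins.
- env.job_done(): hands the job in; it is judged then, once.
Trained networks look in the newest picture that a camera, given by its name, has taken for a name from the list of things; names that differ only in an ending like _2 or _b are one class to them, and where a whole thing is asked for, a point or a joint stands for the part that bears it (a point fixed in the world has none). Each returns a list of dicts, best first, with "confidence" (0 to 1); they miss things now and then, are a little off and sometimes report something else, mostly with a low value. They report only what shows in the picture. A call takes as long as a camera call. They do not tell look-alikes from the thing itself.
- spot_in(camera, target): "bbox" ([left, top, right, bottom] in pixels, round what is visible of it).
- mark_of(camera, target): "uv" ([column, row] in pixels: a listed point, or the origin of a listed thing).
The state is a dict: "t": time; "joints": joint angles; "qvel": joint speeds; "tau": joint torques, N m; "eef_pos": TCP position; "tcp_rot": TCP orientation; "ft_force": force on the tool from outside, world axes, zero at the start; "moment": the same for the moment, N m; "opening": opening from 0.0 (shut) to 1.0 (fully open); "grip_force": force on a finger pad.
Only numpy, scipy, OpenCV 4.12 (cv2) and the standard library are available. Lean on these libraries where they do the work, as an engineer would, in place of code of your own. Each camera call takes 0.05 s, during which the arm holds its last target. There are 200 camera calls.

## Working session

There is one attempt and no reset: what is moved stays moved. The work goes in short steps, Python scripts to look and compute and a tool call to move; the robot and the scene stay as the last step left them, time stands still between calls to the robot, and variables do not carry over. Pictures are saved under pics/ and viewed, at most 10 in all, crops included, and the job is handed in when it is done.

Besides the shell and the picture viewer there is one more tool, called as name(argument=value, ...) on one line, values as JSON. step_arm: Moves the arm, as the interface text tells. Its arguments: {"type":"object","properties":{"increments":{"type":"array"},"fingers":{"type":"number"}},"required":["increments"]}

```bash
mkdir -p pics
cat > h.py <<'E'
import numpy as np, cv2
from cell import state, imaging, env, spot_in, mark_of
def cam(n):
    c=imaging.read_camera(n); return c
def world(c,u,v,z=None):
    """pixel -> world; by depth, or by intersecting the plane of height z"""
    K=np.array(c["intrinsics"]);T=np.linalg.inv(np.array(c["camera_from_world"]))
    d=np.array([(u-K[0,2])/K[0,0],-(v-K[1,2])/K[1,1],-1.0])
    o=T[:3,3]; r=T[:3,:3]@d
    if z is None: return o+r*float(np.median(c["z_map"][int(v)-1:int(v)+2,int(u)-1:int(u)+2]))
    return o+r*(z-o[2])/r[2]
def cloud(c):
    K=np.array(c["intrinsics"]);T=np.linalg.inv(np.array(c["camera_from_world"]))
    v,u=np.mgrid[0:480,0:640]; Z=c["z_map"]
    P=np.stack([(u-K[0,2])/K[0,0]*Z,-(v-K[1,2])/K[1,1]*Z,-Z],-1)
    return P@T[:3,:3].T+T[:3,3]
def pix(c,p):
    K=np.array(c["intrinsics"]);q=(np.array(c["camera_from_world"])@np.append(p,1))[:3]
    return K[0,0]*q[0]/-q[2]+K[0,2], K[1,1]*-q[1]/-q[2]+K[1,2]
def save(c,f,box=None,s=1):
    im=c["color"][:,:,::-1]
    if box: im=im[box[1]:box[3],box[0]:box[2]]
    cv2.imwrite("pics/"+f,cv2.resize(im,None,fx=s,fy=s,interpolation=cv2.INTER_CUBIC))
E
python3 - <<'E'
from h import *
print(state())
for n in("top","side"):
    c=cam(n); save(c,n+"1.png"); print(n,np.array(c["intrinsics"]).round(1).tolist(),np.linalg.inv(c["camera_from_world"]).round(2).tolist())
    if n=="side" or 1:
        for t in("turner","turner_grip","turner_tip","choc_cookie","pale_cookie","tray","plate","plate_middle","pan"):
            for m in mark_of(n,t)[:5]:
                print(t,np.round(m["uv"],1).tolist(),round(m["confidence"],2),world(c,*m["uv"]).round(1).tolist())
E
```

```text
{'t': 0.0, 'joints': array([ 1.21737763e+00,  4.91535752e-01,  1.55948422e+00, -3.40104019e-05,
        1.09168702e+00, -1.05590836e-01]), 'qvel': array([-0.00111379,  0.00226027, -0.00096462, -0.00095078, -0.00011896,
        0.00081631]), 'tau': array([ 1.49270520e-03, -6.12661386e+01, -2.58179641e+01,  6.94050849e-02,
        4.82222938e-02, -8.44771830e-05]), 'eef_pos': array([153.20196629, 605.66521396, 214.06456536]), 'tcp_rot': array([-3.14048134e+00, -8.74500785e-05,  2.89378044e+00]), 'ft_force': array([ 0.25771253, -0.59409137,  0.01753783]), 'moment': array([-0.0109693 , -0.05654522,  0.0346001 ]), 'grip_force': 0.0, 'opening': 1.000167820631688}
top [[534.8, 0.0, 312.7], [0.0, 534.8, 239.7], [0.0, 0.0, 1.0]] [[0.02, 0.99, -0.14, 403.94], [-1.0, 0.02, -0.02, 147.57], [-0.01, 0.14, 0.99, 1437.68], [0.0, 0.0, 0.0, 1.0]]
turner [471.3, 265.8] 0.77 [547.2, -255.8, 5.1]
turner_grip [482.0, 304.7] 0.89 [442.4, -262.0, 70.0]
turner_grip [470.2, 247.1] 0.28 [597.7, -254.2, 4.7]
turner_tip [468.4, 247.2] 0.71 [597.3, -249.4, 4.7]
choc_cookie [259.9, 189.0] 0.89 [747.6, 316.6, 13.3]
[... 884 characters left out ...]
urner_grip [291.2, 241.9] 0.47 [531.1, 196.3, 14.4]
turner_grip [401.7, 338.0] 0.29 [762.4, -197.5, 57.2]
turner_tip [337.2, 378.2] 0.96 [596.6, -254.7, 3.6]
choc_cookie [294.5, 174.3] 0.85 [573.4, 509.5, 13.7]
choc_cookie [352.3, 214.1] 0.83 [733.2, 293.4, 12.0]
choc_cookie [260.0, 154.6] 0.7 [463.7, 636.1, 12.1]
choc_cookie [305.6, 211.4] 0.68 [588.9, 320.9, 15.3]
pale_cookie [291.5, 242.0] 0.94 [531.9, 195.2, 15.0]
tray [280.0, 231.6] 0.64 [502.2, 255.6, 1.8]
plate [292.9, 297.0] 0.86 [515.5, -5.6, 11.9]
plate_middle [319.5, 289.9] 0.93 [590.2, 10.2, 10.5]
pan [291.8, 239.9] 0.74 [533.7, 204.5, 14.1]
pan [298.2, 388.8] 0.61 [500.8, -272.3, 8.4]
pan [376.9, 249.4] 0.35 [776.1, 130.9, 18.0]
```

View pics/top1.png

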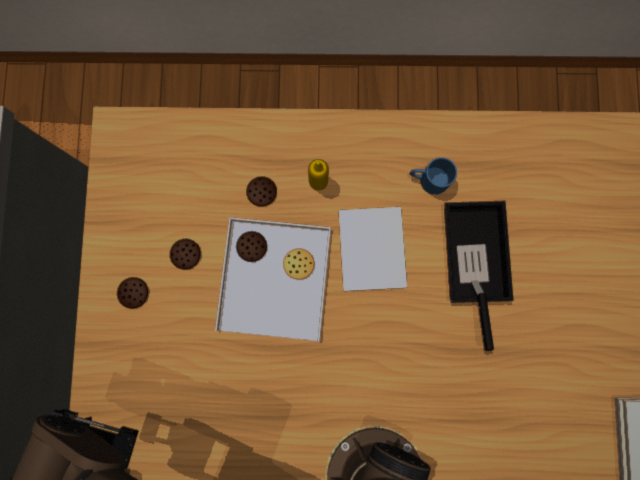

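View pics/side1.png

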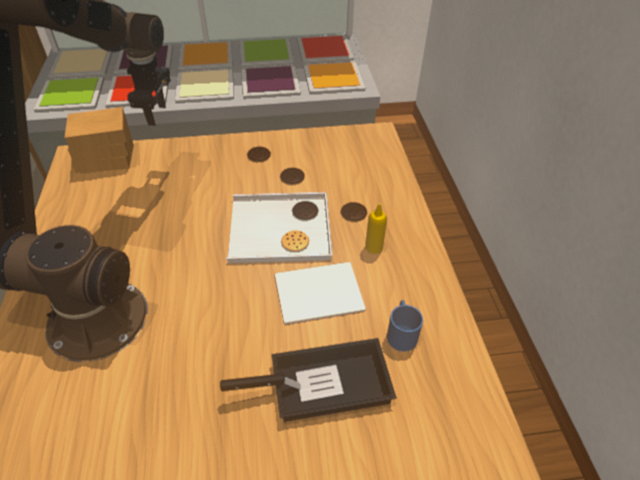

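Top picture: dark cookies at (252,247) on the tray, (262,191), (185,254) and (132,293) on the counter. The one on the tray (about 590,325) is nearest the base at about 675 mm, against 762 or more for the others. The pale cookie is at (298,264), the plate at (373,249) and the turner blade at (472,264). The side view agrees.

Run:
```python
from h import *
c=cam("top"); im=c["color"].astype(int); hsv=cv2.cvtColor(c["color"],cv2.COLOR_RGB2HSV)
save(c,"crop1.png",(200,170,530,370),2.4)
print(hsv[250,373],hsv[310,270],hsv[282,472],hsv[228,480],hsv[247,262],hsv[330,487],hsv[240,470])
def rect(mask,box,z,name):
    m=np.zeros((480,640),np.uint8); x0,y0,x1,y1=box
    m[y0:y1,x0:x1]=mask[y0:y1,x0:x1]
    n,l,s,ce=cv2.connectedComponentsWithStats(m)
    k=1+np.argmax(s[1:,4]); vv,uu=np.where(l==k)
    P=np.array([world(c,u,v,z)[:2] for u,v in zip(uu,vv)],np.float32)
    r=cv2.minAreaRect(P); print(name,len(P),np.round(r[0],1),np.round(r[1],1),round(r[2],2),"mean",P.mean(0).round(1))
S,V,H=hsv[...,1],hsv[...,2],hsv[...,0]
rect((S<60)&(V>120),(335,200,412,298),12,"plate")
rect((S<60)&(V>110),(210,210,334,345),3,"tray")
rect((S<80)&(V>100),(450,235,495,290),4,"blade")
rect((V<100),(232,228,272,266),16.5,"dark")
rect((S>90)&(V>100),(278,243,320,284),16.5,"pale")
rect((V<75),(470,302,500,355),66,"handle")
rect((V<75),(440,195,515,306),40,"pan")
# fits by depth on handle
W=cloud(c); m=(W[...,2]>48)&(W[...,2]<100)&(W[...,1]<-200)&(W[...,1]>-330)&(W[...,0]<520)&(W[...,0]>300)
P=W[m]; print("handlecloud",len(P),P.min(0).round(),P.max(0).round()); 
d,mu=np.linalg.svd(P-P.mean(0),full_matrices=False)[2][0],P.mean(0); print(mu.round(1),d.round(3))
```

```text
[120   7 172] [120  12 174] [ 14  33 102] [ 0 27 19] [  5 197  22] [ 0 31 25] [173  49  21]
plate 5099 [589.8   9.9] [218.9 169.1] 4.13 mean [588.6  10. ]
tray 9903 [505.9 273.6] [278.9 306.5] 85.14 mean [491.8 271.4]
blade 1017 [ 544.6 -259.8] [120.1  75.7] 4.12 mean [ 551.3 -259.4]
dark 759 [589.9 335.2] [81.5 80.7] 1.73 mean [589.5 334.4]
pale 705 [544.2 207.3] [79.7 81.1] 46.03 mean [544.2 206.5]
handle 467 [ 389.9 -269.8] [121.7  25.2] 6.16 mean [ 390.  -270.3]
pan 5064 [ 578.5 -263.7] [273.3 163. ] 2.68 mean [ 588.3 -267.4]
handlecloud 564 [ 330. -326.   48.] [ 478. -222.   91.]
[ 401.7 -267.1   73.3] [-0.987 -0.066  0.146]
```

View pics/crop1.png

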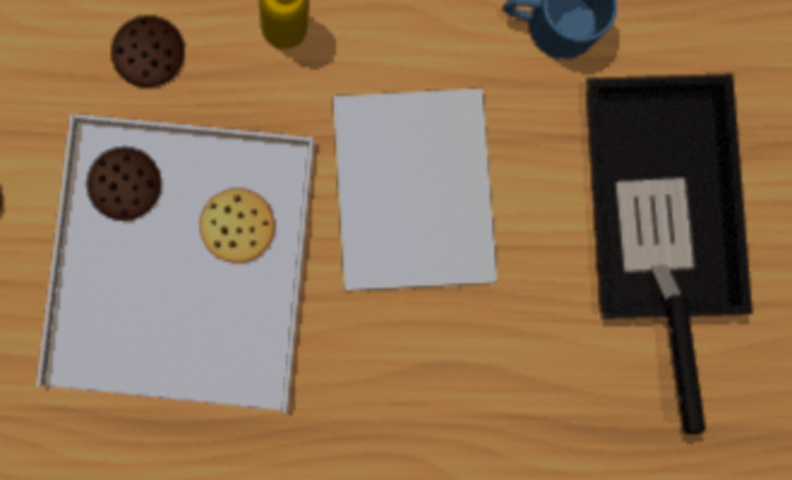

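Crop confirms the choice: the dark cookie is on the tray at crop (124,184), well clear of the pale one, with the turner lying in the pan handle forward.

```bash
cat > go.py <<'E'
import sys,numpy as np
from cell import state
def to(x,y,z,yaw,p=None,Y=None):
    s=state(); p=s["eef_pos"] if p is None else np.array(p); Y=s["tcp_rot"][2] if Y is None else Y
    d=np.array([x,y,z])-p
    r=[d[0]*np.cos(Y)+d[1]*np.sin(Y), d[0]*np.sin(Y)-d[1]*np.cos(Y), -d[2]]
    roll=-((yaw-Y+np.pi)%(2*np.pi)-np.pi)
    print("slide",(np.array(r)/1000).round(4).tolist(),"roll",round(roll,4),"dist",np.linalg.norm(d).round(1))
if __name__=="__main__":
    a=list(map(float,sys.argv[1:])); s=state()
    print("t",round(s["t"],2),s["eef_pos"].round(1),s["tcp_rot"].round(4),s["ft_force"].round(1),s["opening"].round(3),round(s["grip_force"],1))
    for i in range(0,len(a),4): to(*a[i:i+4])
E
python3 go.py 480 200 215 3.2116
```

```text
Traceback (most recent call last):
  File "go.py", line 11, in <module>
    print("t",round(s["t"],2),s["eef_pos"].round(1),s["tcp_rot"].round(4),s["ft_force"].round(1),s["opening"].round(3),round(s["grip_force"],1))
                                                                                                 ^^^^^^^^^^^^^^^^^^
AttributeError: 'float' object has no attribute 'round'
```

```bash
sed -i 's/s\["opening"\].round(3)/round(s["opening"],3)/' go.py
python3 go.py 480 200 215 3.2116; python3 -c "
from go import to
to(431.5,-267.6,150,3.2116,(480,200,215),3.2116)"
```

```text
t 1.05 [153.3 605.9 214.7] [3.1415 0.     2.8938] [ 0.4 -0.7 -0.5] 1.004 0.0
slide [-0.4163, -0.3134, -0.0003] roll -0.3178 dist 521.1
slide [0.0811, -0.4631, 0.065] roll -0.0 dist 474.6
```

step_arm(increments=[{"slide":[-0.416,-0.313,0],"roll":-0.318},{"slide":[-0.416,-0.313,0],"roll":-0.318},{"slide":[-0.416,-0.313,0],"roll":-0.318},{"slide":[-0.416,-0.313,0],"roll":-0.318},{"slide":[-0.416,-0.313,0],"roll":-0.318}], fingers=0.6)

```text
t: 1.68
eef_pos: [349.8, 361.6, 214.9]
tcp_rot: [3.141, 0.001, -3.071]
ft_force: [-0.5, -0.0, 0.7]
opening: 0.604
grip_force: 0.0
```

```bash
python3 go.py 480 0 180 3.2116
```

```text
t 1.68 [349.8 361.6 214.9] [ 3.1411e+00  6.0000e-04 -3.0711e+00] [-0.5 -0.   0.7] 0.604 0.0
slide [-0.1044, -0.3699, 0.0349] roll 0.0005 dist 385.9
```

step_arm(increments=[{"slide":[-0.104,-0.37,0.035],"roll":0},{"slide":[-0.104,-0.37,0.035],"roll":0},{"slide":[-0.104,-0.37,0.035],"roll":0},{"slide":[-0.104,-0.37,0.035],"roll":0},{"slide":[-0.104,-0.37,0.035],"roll":0}])

```text
t: 2.3
eef_pos: [454.4, 68.3, 186.4]
tcp_rot: [3.142, 0.001, -3.071]
ft_force: [1.0, -0.0, 0.3]
opening: 0.599
grip_force: 0.0
```

```bash
python3 go.py 431.5 -267.6 170 3.2116
```

```text
t 2.3 [454.4  68.3 186.4] [ 3.1415e+00  1.0000e-03 -3.0713e+00] [ 1.  -0.   0.3] 0.599 0.0
slide [0.0464, -0.3334, 0.0164] roll 0.0002 dist 337.1
```

step_arm(increments=[{"slide":[0.046,-0.333,0.016],"roll":0},{"slide":[0.046,-0.333,0.016],"roll":0},{"slide":[0.046,-0.333,0.016],"roll":0},{"slide":[0.046,-0.333,0.016],"roll":0},{"slide":[0.046,-0.333,0.016],"roll":0}])

```text
t: 2.92
eef_pos: [432.5, -243.4, 171.6]
tcp_rot: [-3.141, 0.001, -3.072]
ft_force: [0.9, 0.8, 0.1]
opening: 0.603
grip_force: 0.0
```

step_arm(increments=[{"slide":[0.003,-0.025,0.0],"roll":0},{"slide":[0.003,-0.025,0.0],"roll":0}])

```text
t: 3.18
eef_pos: [431.3, -267.8, 171.2]
tcp_rot: [3.142, 0.0, -3.074]
ft_force: [-0.2, 0.8, 0.4]
opening: 0.602
grip_force: 0.0
```

```bash
python3 go.py 431.5 -267.6 41 3.2116
python3 - <<'E'
from h import *
c=cam("wrist"); save(c,"wr1.png")
print(np.linalg.inv(c["camera_from_world"]).round(2).tolist(),c["intrinsics"])
for t in("turner","turner_grip","turner_tip"):
    for m in mark_of("wrist",t)[:2]: print(t,m, world(c,*m["uv"]).round(1))
W=cloud(c); m=(W[...,2]>50)&(W[...,2]<90)&(W[...,1]<-240)&(W[...,1]>-300)
P=W[m]
for x in range(330,480,12):
    q=P[abs(P[:,0]-x)<4]
    if len(q)>10: print(x,len(q),np.percentile(q[:,1],[3,97]).round(1),np.percentile(q[:,2],90).round(1))
E
```

```text
t 3.17 [ 431.3 -267.8  171.2] [ 3.1415e+00  1.0000e-04 -3.0741e+00] [-0.2  0.8  0.4] 0.602 0.0
slide [-0.0002, 0.0002, 0.1302] roll -0.0025 dist 130.2
[[-0.07, -0.97, -0.25, 361.43], [1.0, -0.07, -0.02, -272.64], [0.0, -0.25, 0.97, 341.16], [0.0, 0.0, 0.0, 1.0]] [[385.5734175    0.         318.32650301]
 [  0.         385.5734175  236.50811616]
 [  0.           0.           1.        ]]
turner_grip {'uv': [314.9, 235.5], 'confidence': 0.72} [ 431.3 -270.2   71.4]
turner_tip {'uv': [320.6, 381.1], 'confidence': 0.78} [ 599.1 -254.1    3.7]
330 200 [-282.9 -266.4] 84.6
342 412 [-283.7 -265.2] 84.5
354 387 [-282.8 -264.3] 82.9
366 373 [-282.2 -263.3] 81.1
378 351 [-281.  -262.3] 79.4
390 335 [-280.3 -261.3] 77.7
402 322 [-279.7 -260.5] 76.0
414 296 [-278.5 -260.1] 74.3
426 280 [-277.7 -259.1] 72.6
438 271 [-277.  -258.1] 71.0
450 263 [-276.4 -257.2] 69.2
462 243 [-275.  -256.2] 67.5
474 36 [-273.  -258.5] 64.8
```

View pics/wr1.png

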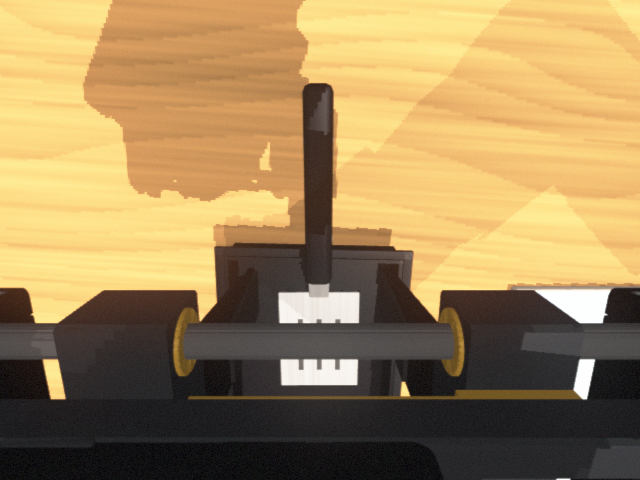

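Wrist view: the handle is centred between the fingers, running from (318,85) to (318,280), with the blade at (318,338).

step_arm(increments=[{"slide":[0,0,0.06],"roll":-0.006},{"slide":[0,0,0.1],"roll":-0.006},{"slide":[0,0,0.125],"roll":-0.006},{"slide":[0,0,0.13],"roll":-0.006},{"slide":[0,0,0.13],"roll":-0.006}])

```text
t: 4.0
eef_pos: [432.1, -265.9, 42.0]
tcp_rot: [-3.141, 0.0, -3.064]
ft_force: [-0.0, -0.5, -0.6]
opening: 0.603
grip_force: 0.0
```

step_arm(increments=[{"slide":[0,0,0],"roll":0},{"slide":[0,0,0],"roll":0},{"slide":[0,0,0],"roll":0},{"slide":[0,0,0],"roll":0}], fingers=0)

```text
t: 4.5
eef_pos: [431.7, -266.4, 41.6]
tcp_rot: [-3.141, 0.0, -3.066]
ft_force: [0.4, -1.3, 0.0]
opening: 0.237
grip_force: 0.2
```

```bash
python3 go.py 431 -268 110 3.2152
```

```text
t 4.5 [ 431.7 -266.4   41.6] [-3.1415e+00  3.0000e-04 -3.0655e+00] [ 0.4 -1.3  0. ] 0.237 0.2
slide [0.0008, -0.0015, -0.0684] roll 0.0025 dist 68.4
```

step_arm(increments=[{"slide":[0,0,0],"roll":0},{"slide":[0,0,0],"roll":0},{"slide":[0,0,0],"roll":0}])

```text
t: 4.88
eef_pos: [431.7, -266.4, 41.5]
tcp_rot: [-3.142, 0.0, -3.065]
ft_force: [-0.7, 0.1, 3.0]
opening: 0.209
grip_force: 30.0
```

step_arm(increments=[{"slide":[0,0,-0.01],"roll":0},{"slide":[0,0,-0.03],"roll":0},{"slide":[0,0,-0.06],"roll":0},{"slide":[0,0,-0.08],"roll":0},{"slide":[0,0,-0.08],"roll":0}])

```text
t: 5.5
eef_pos: [432.0, -266.6, 122.8]
tcp_rot: [-3.14, 0.002, -3.065]
ft_force: [-0.7, 0.9, -1.6]
opening: 0.208
grip_force: 30.0
```

```bash
cat > tp.py <<'E'
from h import *
# turner in the grip, seen by the wrist camera: handle slope and tip
s=state(); c=cam("wrist"); W=cloud(c); p=s["eef_pos"]; Y=s["tcp_rot"][2]-np.pi
d=W-p; X=d[...,0]*np.cos(Y)+d[...,1]*np.sin(Y); L=-d[...,0]*np.sin(Y)+d[...,1]*np.cos(Y); Z=d[...,2]
m=(X<-15)&(X>-130)&(abs(L)<25)&(Z>5)&(Z<70)
k=np.polyfit(X[m],Z[m],1); l=np.polyfit(X[m],L[m],1)
print("t",round(s["t"],2),p.round(1),"handle slope deg",round(np.degrees(np.arctan(k[0])),2),"top at grip",k[1].round(1),"lateral",l.round(3),m.sum())
for n in("wrist","top","side"):
    if n!="wrist": c=cam(n)
    for t in("turner_tip","turner"):
        for q in mark_of(n,t)[:1]:
            w=world(c,*q["uv"])-p
            print(n,t,round(q["confidence"],2),"rel",(w[0]*np.cos(Y)+w[1]*np.sin(Y)).round(1),(-w[0]*np.sin(Y)+w[1]*np.cos(Y)).round(1),w[2].round(1),(w+p).round(1))
E
python3 tp.py; python3 go.py 431 -268 110 3.2152
```

```text
t 5.5 [ 432.  -266.6  122.8] handle slope deg -7.83 top at grip 29.0 lateral [-0.003  0.103] 14653
top turner_tip 0.9 rel 163.4 1.9 -40.8 [ 594.8 -252.3   82. ]
top turner 0.94 rel 124.7 12.2 -38.4 [ 555.4 -245.    84.4]
side turner_tip 0.93 rel 187.8 42.2 -121.3 [ 616.1 -210.2    1.4]
side turner 0.7 rel 110.3 -0.9 -40.4 [ 542.1 -259.1   82.3]
t 5.95 [ 431.5 -266.3  121. ] [ 3.1409e+00 -6.0000e-04 -3.0654e+00] [-0.6 -0.3 -1.4] 0.206 30.0
slide [0.0007, -0.0017, 0.011] roll 0.0025 dist 11.1
```

No droop in the grip. Moving on to the tray front.

```bash
python3 go.py 450 20 120 3.0566 ; python3 -c "
from go import to
to(343.6,356,90,3.0566,(450,20,120),3.0566)"
```

```text
t 5.95 [ 431.5 -266.3  121. ] [ 3.1409e+00 -6.0000e-04 -3.0654e+00] [-0.6 -0.3 -1.4] 0.206 30.0
slide [-0.0402, 0.284, 0.001] roll 0.1611 dist 286.9
slide [0.1345, 0.3258, 0.03] roll -0.0 dist 353.7
```

step_arm(increments=[{"slide":[-0.005,0.035,0],"roll":0.04},{"slide":[-0.013,0.095,0],"roll":0.08},{"slide":[-0.022,0.157,0],"roll":0.12},{"slide":[-0.031,0.219,0],"roll":0.161},{"slide":[-0.04,0.284,0],"roll":0.161}])

```text
t: 6.58
eef_pos: [449.6, 18.4, 121.4]
tcp_rot: [3.141, 0.0, 3.056]
ft_force: [1.5, 0.1, -1.6]
opening: 0.208
grip_force: 30.0
```

step_arm(increments=[{"slide":[0.023,0.056,0.005],"roll":0},{"slide":[0.046,0.112,0.01],"roll":0},{"slide":[0.069,0.168,0.015],"roll":0},{"slide":[0.092,0.224,0.02],"roll":0},{"slide":[0.115,0.28,0.025],"roll":0}])

```text
t: 7.2
eef_pos: [358.0, 307.1, 96.2]
tcp_rot: [3.141, 0.0, 3.057]
ft_force: [0.8, 0.1, -1.1]
opening: 0.209
grip_force: 30.0
```

```bash
python3 go.py 343.6 356 70 3.0566
```

```text
t 7.2 [358.  307.1  96.2] [3.1413e+00 2.0000e-04 3.0568e+00] [ 0.8  0.1 -1.1] 0.209 30.0
slide [0.0185, 0.0475, 0.0262] roll 0.0002 dist 57.3
```

Then check alignment with top and side cameras.

step_arm(increments=[{"slide":[0.013,0.035,0.015],"roll":0},{"slide":[0.0185,0.0475,0.026],"roll":0},{"slide":[0.0185,0.0475,0.026],"roll":0}])

```text
t: 7.58
eef_pos: [343.9, 353.8, 69.6]
tcp_rot: [-3.14, -0.001, 3.058]
ft_force: [0.3, -0.2, -0.7]
opening: 0.212
grip_force: 30.0
```

```bash
cat > look.py <<'E'
from h import *
import sys
s=state(); p=s["eef_pos"]; Y=s["tcp_rot"][2]-np.pi; h=np.array([np.cos(Y),np.sin(Y)]); n_=np.array([-h[1],h[0]])
print("t",round(s["t"],2),p.round(1),s["tcp_rot"].round(3),s["ft_force"].round(1))
def blob(c,m,z,nm):
    k,l,st,_=cv2.connectedComponentsWithStats(m.astype(np.uint8)); 
    if k<2: print(nm,"none");return
    i=1+np.argmax(st[1:,4]); v,u=np.where(l==i)
    P=np.array([world(c,a,b,z)[:2] for a,b in zip(u,v)],np.float32); e,r=cv2.minEnclosingCircle(P)
    d=np.array(e)-p[:2]; print(nm,"centre",np.round(e,1),"r",round(r,1),"rel along/lat",(d@h).round(1),(d@n_).round(1))
def run(zd=16.5,box=None):
    for n in("top","side"):
        c=cam(n); W=cloud(c); hsv=cv2.cvtColor(c["color"],cv2.COLOR_RGB2HSV)
        near=(W[...,0]>470)&(W[...,0]<720)&(W[...,2]>zd-9)&(W[...,2]<zd+14)
        yb=(W[...,1]>262)&(W[...,1]<400)&(W[...,0]<665) if box is None else (W[...,1]>box[0])&(W[...,1]<box[1])
        blob(c,near&yb&(hsv[...,2]<95)&(hsv[...,1]>100),zd,n+" dark")
        if box is None: blob(c,near&(W[...,1]>150)&(W[...,1]<262)&(hsv[...,1]>110)&(hsv[...,2]>90),zd,n+" pale")
        for q in mark_of(n,"turner_tip")[:1]:
            w=world(c,*q["uv"],p[2]-39)[:2]; d=w-p[:2]; print(n,"tip",q["confidence"].__round__(2),w.round(1),"rel",(d@h).round(1),(d@n_).round(1))
    return c
if __name__=="__main__":
    c=run(); 
    if len(sys.argv)>1: save(c,sys.argv[1],(200,160,400,300),4)
E
python3 look.py
```

```text
t 7.58 [343.9 353.8  69.6] [-3.140e+00 -1.000e-03  3.058e+00] [ 0.3 -0.2 -0.7]
top dark centre [589.2 334.3] r 39.2 rel along/lat 246.1 1.1
top pale centre [544.7 206.7] r 40.6 rel along/lat 212.4 -129.8
top tip 0.92 [513.3 340.6] rel 169.9 1.0
side dark centre [587.2 327.7] r 36.8 rel along/lat 244.6 -5.7
side pale centre [542.2 199.2] r 41.0 rel along/lat 210.5 -137.5
side tip 0.83 [517.4 338.5] rel 174.2 -0.8
```

step_arm(increments=[{"slide":[0,0,0.012],"roll":0},{"slide":[0,0,0.022],"roll":0},{"slide":[0,0,0.0245],"roll":0},{"slide":[0,0,0.0255],"roll":0},{"slide":[0,0,0.0255],"roll":0}])

```text
t: 8.4
eef_pos: [344.4, 354.2, 45.0]
tcp_rot: [3.141, 0.0, 3.057]
ft_force: [-0.3, 0.0, -1.3]
opening: 0.209
grip_force: 30.0
```

step_arm(increments=[{"slide":[0,0,0.001],"roll":0},{"slide":[0,0,0.001],"roll":0}])

```text
t: 8.65
eef_pos: [344.4, 354.1, 44.0]
tcp_rot: [3.141, 0.0, 3.057]
ft_force: [0.5, -0.7, -0.8]
opening: 0.206
grip_force: 30.0
```

step_arm(increments=[{"slide":[0,0,0.001],"roll":0},{"slide":[0,0,0.001],"roll":0}])

```text
t: 8.9
eef_pos: [344.4, 354.1, 42.9]
tcp_rot: [3.142, 0.0, 3.057]
ft_force: [0.2, -0.3, -0.9]
opening: 0.211
grip_force: 30.0
```

step_arm(increments=[{"slide":[0,0,0.0006],"roll":0},{"slide":[0,0,0.0006],"roll":0}])

```text
t: 9.15
eef_pos: [344.5, 354.2, 42.5]
tcp_rot: [3.141, 0.0, 3.057]
ft_force: [-1.0, -0.8, 2.1]
opening: 0.209
grip_force: 30.0
```

step_arm(increments=[{"slide":[0,0,0.0006],"roll":0},{"slide":[0,0,0.0006],"roll":0}])

```text
t: 9.4
eef_pos: [344.3, 354.1, 42.1]
tcp_rot: [3.141, 0.0, 3.057]
ft_force: [-2.2, -0.6, 6.9]
opening: 0.206
grip_force: 30.0
```

step_arm(increments=[{"slide":[0,0,0.0006],"roll":0},{"slide":[0,0,0.0006],"roll":0}])

```text
t: 9.65
eef_pos: [344.2, 354.1, 41.5]
tcp_rot: [3.141, 0.0, 3.057]
ft_force: [-4.2, -0.8, 7.6]
opening: 0.209
grip_force: 30.0
```

step_arm(increments=[{"slide":[-0.008,0,-0.0006],"roll":0},{"slide":[-0.02,0,-0.0006],"roll":0},{"slide":[-0.032,0,-0.0006],"roll":0},{"slide":[-0.042,0,-0.0006],"roll":0},{"slide":[-0.05,0,-0.0006],"roll":0}])

```text
t: 10.28
eef_pos: [394.9, 349.7, 41.7]
tcp_rot: [3.142, -0.0, 3.056]
ft_force: [-2.1, 0.3, 3.2]
opening: 0.208
grip_force: 30.0
```

step_arm(increments=[{"slide":[-0.008,0,0],"roll":0},{"slide":[-0.016,0,0],"roll":0},{"slide":[-0.024,0,0],"roll":0},{"slide":[-0.03,0,0],"roll":0},{"slide":[-0.03,0,0],"roll":0}])

```text
t: 10.9
eef_pos: [424.8, 347.3, 41.7]
tcp_rot: [3.141, 0.001, 3.057]
ft_force: [0.1, -0.2, 0.8]
opening: 0.206
grip_force: 30.0
```

```bash
python3 look.py s2.png; python3 tp.py
```

```text
t 10.9 [424.8 347.3  41.7] [3.141e+00 1.000e-03 3.057e+00] [ 0.1 -0.2  0.8]
top dark centre [613.  332.6] r 40.1 rel along/lat 188.7 1.3
top pale centre [544.7 206.7] r 40.6 rel along/lat 131.4 -130.0
top tip 0.56 [590.3 333.4] rel 166.0 0.2
side dark centre [610.3 327.4] r 38.5 rel along/lat 186.4 -4.1
side pale centre [542.  199.2] r 40.9 rel along/lat 129.3 -137.6
side tip 0.8 [594.5 342.1] rel 169.5 9.2
t 11.1 [424.2 347.4  41.7] handle slope deg -7.23 top at grip 29.0 lateral [-0.     0.167] 14526
top turner_tip 0.93 rel 162.3 -1.2 -21.6 [585.8 332.4  20.2]
top turner 0.97 rel 119.6 11.3 -34.1 [544.3 348.5   7.7]
side turner_tip 0.62 rel 160.8 -2.0 -24.8 [584.2 331.8  16.9]
side turner 0.65 rel 106.0 -12.6 -36.8 [528.8 325.9   4.9]
```

View pics/s2.png

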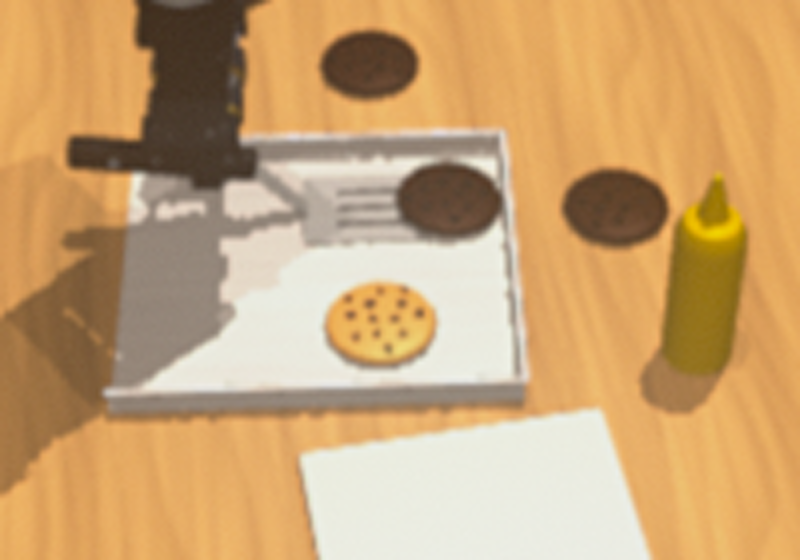

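Side crop: the blade's tip is partly under the dark cookie (450,200), which has been pushed to near the back rim. The pale cookie (380,322) is untouched.

step_arm(increments=[{"slide":[-0.008,0,0],"roll":0},{"slide":[-0.016,0,0],"roll":0},{"slide":[-0.025,0,0],"roll":0},{"slide":[-0.034,0,0],"roll":0},{"slide":[-0.04,0,0],"roll":0}])

```text
t: 12.18
eef_pos: [464.7, 343.8, 41.7]
tcp_rot: [3.141, 0.0, 3.057]
ft_force: [-3.1, 0.9, 4.0]
opening: 0.209
grip_force: 30.0
```

```bash
python3 look.py; python3 tp.py |head -1
```

```text
t 12.18 [464.7 343.8  41.7] [3.141 0.    3.057] [-3.1  0.9  4. ]
top dark centre [613.3 330.6] r 40.2 rel along/lat 149.3 -0.6
top pale centre [544.7 206.7] r 40.6 rel along/lat 91.4 -129.8
top tip 0.35 [ 780.7 -161.6] rel 357.8 -476.8
side dark centre [610.  325.2] r 38.4 rel along/lat 146.4 -6.2
side pale centre [541.9 199.1] r 41.0 rel along/lat 89.3 -137.6
t 12.38 [464.5 343.9  41.7] handle slope deg -7.19 top at grip 29.0 lateral [-0.001  0.137] 14509
```

step_arm(increments=[{"slide":[0,0,-0.002],"roll":0},{"slide":[0,0,-0.006],"roll":0},{"slide":[0,0,-0.012],"roll":0},{"slide":[0,0,-0.019],"roll":0},{"slide":[0,0,-0.024],"roll":0}])

```text
t: 13.45
eef_pos: [464.1, 344.0, 66.4]
tcp_rot: [3.141, 0.0, 3.057]
ft_force: [0.2, 0.3, -1.0]
opening: 0.207
grip_force: 30.0
```

step_arm(increments=[{"slide":[0,0,-0.006],"roll":0},{"slide":[0,0,-0.014],"roll":0},{"slide":[0,0,-0.023],"roll":0},{"slide":[0,0,-0.03],"roll":0},{"slide":[0,0,-0.034],"roll":0}])

```text
t: 14.08
eef_pos: [464.1, 344.0, 100.3]
tcp_rot: [3.141, 0.0, 3.057]
ft_force: [0.6, 0.2, -1.7]
opening: 0.215
grip_force: 30.0
```

```bash
python3 - <<'E'
import look; from look import *
c=run(75,(250,420)); save(c,"s3.png",(200,120,400,260),4)
E
python3 tp.py|head -1; python3 -c "
import numpy as np
from go import to
"
```

```text
t 14.07 [464.1 344.  100.3] [3.141 0.    3.057] [ 0.6  0.2 -1.7]
top dark centre [611.9 330.4] r 40.7 rel along/lat 148.5 -1.0
side dark centre [608.2 325.3] r 38.6 rel along/lat 145.3 -6.5
side tip 0.47 [759.3  98.8] rel 315.0 -219.3
t 14.28 [463.9 343.9  99.6] handle slope deg -7.39 top at grip 29.0 lateral [-0.     0.164] 14582
```

View pics/s3.png

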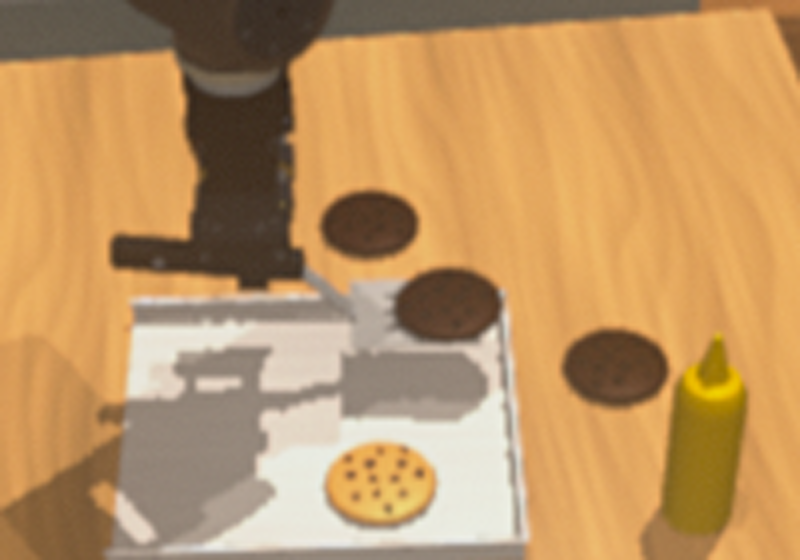

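Side crop: the cookie rides on the blade at (450,303), clear above the tray. Planning a smooth transfer to the plate, heading -45°.

```bash
cat > plan.py <<'E'
import numpy as np
def plan(a,b,cum):
    a,b=np.array(a,float),np.array(b,float); f=np.array(cum)/cum[-1]; P=a+(b-a)*f[:,None]; st=a
    for i in range(0,len(P),5):
        Y=st[3]; rows=[]
        for q in P[i:i+5]:
            d=(q-st)[:3]/1000
            rows.append('{"slide": [%.4f, %.4f, %.4f], "roll": %.4f}'%(d[0]*np.cos(Y)+d[1]*np.sin(Y),d[0]*np.sin(Y)-d[1]*np.cos(Y),-d[2],-(q[3]-Y)))
        print("["+", ".join(rows)+"]"); st=P[min(i+4,len(P)-1)]
E
python3 -c "
from plan import plan
plan((464,344,100,3.057),(498.6,101,80,2.356),[4,12,24,40,60,82,104,126,148,170,192,214,236,256,273,287,298,306,311,314])"
```

```text
[{"slide": [-0.0007, -0.0030, 0.0003], "roll": 0.0089}, {"slide": [-0.0021, -0.0091, 0.0008], "roll": 0.0268}, {"slide": [-0.0042, -0.0183, 0.0015], "roll": 0.0536}, {"slide": [-0.0070, -0.0305, 0.0025], "roll": 0.0893}, {"slide": [-0.0105, -0.0457, 0.0038], "roll": 0.1339}]
[{"slide": [-0.0061, -0.0161, 0.0014], "roll": 0.0491}, {"slide": [-0.0121, -0.0322, 0.0028], "roll": 0.0982}, {"slide": [-0.0182, -0.0483, 0.0042], "roll": 0.1473}, {"slide": [-0.0242, -0.0644, 0.0056], "roll": 0.1965}, {"slide": [-0.0303, -0.0805, 0.0070], "roll": 0.2456}]
[{"slide": [-0.0098, -0.0141, 0.0014], "roll": 0.0491}, {"slide": [-0.0196, -0.0283, 0.0028], "roll": 0.0982}, {"slide": [-0.0294, -0.0424, 0.0042], "roll": 0.1473}, {"slide": [-0.0383, -0.0553, 0.0055], "roll": 0.1920}, {"slide": [-0.0458, -0.0662, 0.0066], "roll": 0.2299}]
[{"slide": [-0.0081, -0.0073, 0.0009], "roll": 0.0313}, {"slide": [-0.0145, -0.0131, 0.0016], "roll": 0.0558}, {"slide": [-0.0191, -0.0173, 0.0021], "roll": 0.0737}, {"slide": [-0.0220, -0.0199, 0.0024], "roll": 0.0848}, {"slide": [-0.0238, -0.0215, 0.0026], "roll": 0.0915}]
```

step_arm(increments=[{"slide":[-0.0007,-0.003,0.0003],"roll":0.009},{"slide":[-0.002,-0.009,0.0008],"roll":0.027},{"slide":[-0.004,-0.018,0.0015],"roll":0.054},{"slide":[-0.007,-0.0305,0.0025],"roll":0.089},{"slide":[-0.0105,-0.0457,0.0038],"roll":0.134}])

```text
t: 15.35
eef_pos: [470.7, 296.4, 95.9]
tcp_rot: [3.141, 0.0, 2.92]
ft_force: [-0.2, -0.2, -2.3]
opening: 0.213
grip_force: 30.0
```

step_arm(increments=[{"slide":[-0.006,-0.016,0.0014],"roll":0.049},{"slide":[-0.012,-0.032,0.0028],"roll":0.098},{"slide":[-0.018,-0.048,0.0042],"roll":0.147},{"slide":[-0.024,-0.064,0.0056],"roll":0.196},{"slide":[-0.03,-0.08,0.007],"roll":0.246}])

```text
t: 15.98
eef_pos: [482.7, 211.8, 88.9]
tcp_rot: [3.141, 0.0, 2.673]
ft_force: [1.1, 0.1, -1.5]
opening: 0.211
grip_force: 30.0
```

step_arm(increments=[{"slide":[-0.01,-0.014,0.0014],"roll":0.049},{"slide":[-0.02,-0.028,0.0028],"roll":0.098},{"slide":[-0.0295,-0.042,0.0042],"roll":0.147},{"slide":[-0.038,-0.055,0.0055],"roll":0.192},{"slide":[-0.046,-0.066,0.0066],"roll":0.23}])

```text
t: 16.6
eef_pos: [494.1, 132.3, 82.3]
tcp_rot: [3.142, -0.0, 2.444]
ft_force: [-0.0, -0.3, -1.3]
opening: 0.21
grip_force: 30.0
```

step_arm(increments=[{"slide":[-0.008,-0.007,0.001],"roll":0.031},{"slide":[-0.0145,-0.013,0.0016],"roll":0.056},{"slide":[-0.019,-0.017,0.002],"roll":0.074},{"slide":[-0.022,-0.02,0.0024],"roll":0.085},{"slide":[-0.024,-0.0215,0.0026],"roll":0.092}])

```text
t: 17.23
eef_pos: [498.7, 101.3, 79.7]
tcp_rot: [3.141, 0.0, 2.355]
ft_force: [-0.7, -0.3, -1.4]
opening: 0.209
grip_force: 30.0
```

```bash
python3 - <<'E'
import look; from look import *
c=run(56,(-110,110))
E
python3 tp.py|head -1
```

```text
t 17.23 [498.7 101.3  79.7] [3.141 0.    2.355] [-0.7 -0.3 -1.4]
top dark centre [602.5  -2.5] r 39.4 rel along/lat 146.7 0.2
side dark centre [634.8   4. ] r 2.1 rel along/lat 165.0 27.6
t 17.43 [498.7 101.5  79.8] handle slope deg -7.39 top at grip 29.0 lateral [-0.001  0.808] 14623
```

step_arm(increments=[{"slide":[0,0,0.004],"roll":0},{"slide":[0,0,0.011],"roll":0},{"slide":[0,0,0.019],"roll":0},{"slide":[0,0,0.024],"roll":0},{"slide":[0,0,0.0265],"roll":0}])

```text
t: 18.5
eef_pos: [498.6, 101.4, 52.7]
tcp_rot: [-3.141, -0.0, 2.355]
ft_force: [0.3, 0.1, -2.3]
opening: 0.21
grip_force: 30.0
```

step_arm(increments=[{"slide":[0,0,0.0006],"roll":0},{"slide":[0,0,0.0012],"roll":0},{"slide":[0,0,0.0012],"roll":0}])

```text
t: 18.88
eef_pos: [498.8, 101.4, 52.2]
tcp_rot: [3.141, 0.0, 2.355]
ft_force: [-0.1, -0.6, -1.6]
opening: 0.207
grip_force: 30.0
```

step_arm(increments=[{"slide":[0,0,0.0007],"roll":0},{"slide":[0,0,0.0007],"roll":0}])

```text
t: 19.12
eef_pos: [498.7, 101.4, 51.4]
tcp_rot: [3.141, 0.0, 2.355]
ft_force: [0.3, -0.7, -2.3]
opening: 0.208
grip_force: 30.0
```

step_arm(increments=[{"slide":[0,0,0.0006],"roll":0},{"slide":[0,0,0.0006],"roll":0}])

```text
t: 19.38
eef_pos: [498.8, 101.4, 50.8]
tcp_rot: [3.141, 0.0, 2.355]
ft_force: [-1.3, -0.4, -0.4]
opening: 0.209
grip_force: 30.0
```

step_arm(increments=[{"slide":[0,0,0.0006],"roll":0},{"slide":[0,0,0.0006],"roll":0}])

```text
t: 19.62
eef_pos: [498.7, 101.5, 50.5]
tcp_rot: [3.141, 0.0, 2.355]
ft_force: [-2.4, 1.0, 7.2]
opening: 0.208
grip_force: 30.0
```

step_arm(increments=[{"slide":[0.0625,0,-0.0002],"roll":0},{"slide":[0.12,0,-0.0002],"roll":0},{"slide":[0.12,0,-0.0002],"roll":0}])

```text
t: 20.0
eef_pos: [410.4, 187.5, 50.1]
tcp_rot: [-3.138, -0.002, 2.357]
ft_force: [-1.6, -6.4, -2.9]
opening: 0.261
grip_force: 28.2
```

```bash
python3 - <<'E'
import look; from look import *
c=run(25,(-110,110)); save(c,"s4.png",(200,200,420,350),3.6)
E
python3 tp.py|head -1
```

```text
t 20.0 [410.4 187.5  50.1] [-3.138e+00 -2.000e-03  2.357e+00] [-1.6 -6.4 -2.9]
top dark centre [509.7  31.4] r 39.6 rel along/lat 180.6 -40.4
top tip 0.95 [499.4  31.4] rel 173.3 -47.6
side dark centre [510.5  -8.3] r 5.4 rel along/lat 209.1 -67.9
side tip 0.92 [504.8  41.9] rel 169.7 -36.4
t 20.2 [413.3 186.2  50.2] handle slope deg -3.36 top at grip 28.4 lateral [-0.188  2.172] 12296
```

View pics/s4.png

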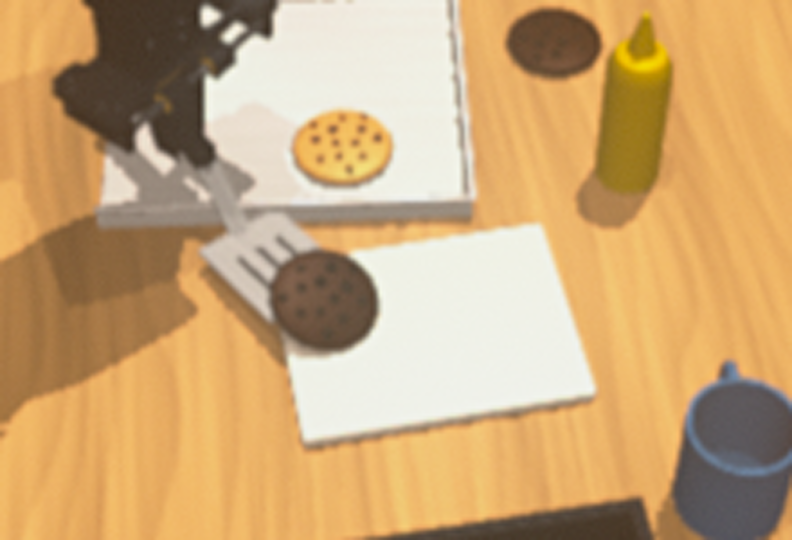

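Side crop: the blade's rear corner hit the tray's side rim at about (205,250). The turner twisted about 10° in the grip and the cookie was dragged to the plate's front edge (325,300). I'll carry it forward again slowly.

step_arm(increments=[{"slide":[-0.003,0,0],"roll":0},{"slide":[-0.008,-0.001,0],"roll":0},{"slide":[-0.015,-0.0015,0],"roll":0},{"slide":[-0.023,-0.002,0],"roll":0},{"slide":[-0.032,-0.003,0],"roll":0}])

```text
t: 21.28
eef_pos: [435.4, 161.3, 50.4]
tcp_rot: [3.14, 0.001, 2.355]
ft_force: [0.3, 0.5, -1.6]
opening: 0.205
grip_force: 30.0
```

step_arm(increments=[{"slide":[-0.009,-0.001,0],"roll":0},{"slide":[-0.018,-0.002,0],"roll":0},{"slide":[-0.026,-0.003,0],"roll":0},{"slide":[-0.032,-0.003,0],"roll":0},{"slide":[-0.036,-0.004,0],"roll":0}])

```text
t: 21.9
eef_pos: [457.3, 133.0, 50.3]
tcp_rot: [3.141, 0.0, 2.355]
ft_force: [-1.2, 0.6, -1.2]
opening: 0.209
grip_force: 30.0
```

```bash
python3 - <<'E'
import look; from look import *
c=run(25,(-110,110)); save(c,"s5.png",(200,200,420,350),3.6)
# heights of blade / cookie from top and side depth
for n in ("top","side"):
    c=cam(n); W=cloud(c); hsv=cv2.cvtColor(c["color"],cv2.COLOR_RGB2HSV)
    m=(W[...,0]>490)&(W[...,0]<640)&(abs(W[...,1]-10)<75)&(hsv[...,2]<95)&(hsv[...,1]>100)&(W[...,2]<60)
    P=W[m]; P=P[abs(P[:,2]-np.median(P[:,2]))<9]; A=np.c_[P[:,:2]-P[:,:2].mean(0),np.ones(len(P))]
    print(n,len(P),P.mean(0).round(1),"plane",np.linalg.lstsq(A,P[:,2],rcond=None)[0].round(3))
E
python3 tp.py
```

```text
t 21.9 [457.3 133.   50.3] [3.141 0.    2.355] [-1.2  0.6 -1.2]
top dark centre [592.9  -5. ] r 39.1 rel along/lat 193.5 -1.4
top tip 0.86 [586.8   0.9] rel 185.0 -1.6
side dark centre [618.7  17.4] r 2.2 rel along/lat 195.8 32.6
side tip 0.65 [583.8  17.7] rel 171.0 8.1
top 522 [589.3  -1.2  37.6] plane [-0.168  0.166 37.62 ]
side 2 [618.9 -26.6  19.5] plane [ 0.042  0.053 19.514]
t 22.2 [456.9 133.4  50.3] handle slope deg -3.2 top at grip 28.7 lateral [-0.002  0.843] 12997
top turner_tip 0.8 rel 174.2 4.9 -5.2 [583.4  13.6  45.1]
top turner 0.66 rel 127.3 6.2 -27.6 [551.2  47.7  22.8]
side turner_tip 0.72 rel 180.0 -12.5 -9.5 [575.2  -2.9  40.8]
side turner 0.55 rel 113.7 -5.6 -30.5 [533.2  49.   19.8]
```

View pics/s5.png

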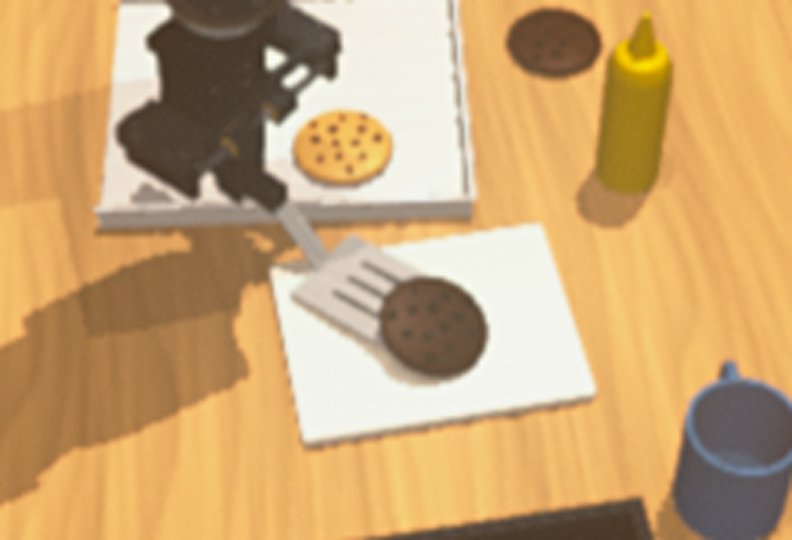

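Side crop: the turner has straightened in the grip. The cookie (433,325) leans forward with its front on the plate and its rear on the raised blade tip. I'll lower until the blade touches, let the turner settle flat, regrip, then draw it out along -x, clear of the tray.

step_arm(increments=[{"slide":[0,0,0.0015],"roll":0},{"slide":[0,0,0.003],"roll":0},{"slide":[0,0,0.003],"roll":0}])

```text
t: 23.02
eef_pos: [456.9, 133.3, 47.2]
tcp_rot: [-3.141, -0.0, 2.355]
ft_force: [0.5, -0.2, -1.0]
opening: 0.21
grip_force: 30.0
```

step_arm(increments=[{"slide":[0,0,0.001],"roll":0},{"slide":[0,0,0.0015],"roll":0},{"slide":[0,0,0.0015],"roll":0}])

```text
t: 23.4
eef_pos: [457.0, 133.3, 45.8]
tcp_rot: [3.142, -0.0, 2.355]
ft_force: [0.5, -0.2, -1.1]
opening: 0.208
grip_force: 30.0
```

step_arm(increments=[{"slide":[0,0,0.0007],"roll":0},{"slide":[0,0,0.001],"roll":0},{"slide":[0,0,0.001],"roll":0}])

```text
t: 23.78
eef_pos: [457.0, 133.4, 45.2]
tcp_rot: [3.141, 0.0, 2.355]
ft_force: [-3.6, 1.5, 5.1]
opening: 0.212
grip_force: 30.0
```

step_arm(increments=[{"slide":[0,0,0],"roll":0},{"slide":[0,0,0],"roll":0},{"slide":[0,0,0],"roll":0}], fingers=0.32)

```text
t: 24.15
eef_pos: [457.1, 133.3, 44.8]
tcp_rot: [3.142, -0.0, 2.355]
ft_force: [-0.3, -0.6, 0.1]
opening: 0.317
grip_force: 0.0
```

step_arm(increments=[{"slide":[0,0,-0.003],"roll":0},{"slide":[0,0,-0.0055],"roll":0},{"slide":[0,0,-0.0055],"roll":0}])

```text
t: 24.52
eef_pos: [457.2, 133.3, 50.6]
tcp_rot: [3.141, 0.0, 2.355]
ft_force: [0.0, 0.5, -0.6]
opening: 0.319
grip_force: 0.0
```

```bash
cat > chk.py <<'E'
from look import *
c=cam("top"); W=cloud(c); hsv=cv2.cvtColor(c["color"],cv2.COLOR_RGB2HSV)
m=(W[...,0]>470)&(W[...,0]<690)&(abs(W[...,1]-10)<85)&(hsv[...,2]<95)&(hsv[...,1]>100)&(W[...,2]<60)
P=W[m]; P=P[abs(P[:,2]-np.median(P[:,2]))<10]; A=np.c_[P[:,:2]-P[:,:2].mean(0),np.ones(len(P))]
print(len(P),P.mean(0).round(1),"plane",np.linalg.lstsq(A,P[:,2],rcond=None)[0].round(3))
blob(c,m,np.median(P[:,2]),"dark")
E
python3 chk.py; python3 tp.py
```

```text
t 24.52 [457.2 133.3  50.6] [3.141 0.    2.355] [ 0.   0.5 -0.6]
679 [591.   -3.2  26.8] plane [-2.3000e-02  2.3000e-02  2.6791e+01]
dark centre [590.8  -3.2] r 39.2 rel along/lat 191.0 -1.8
t 24.57 [457.1 133.3  50.5] handle slope deg -7.77 top at grip 31.3 lateral [-0.002  0.748] 13028
top turner 0.75 rel 118.6 8.3 -37.8 [546.7  55.2  12.7]
side turner_tip 0.62 rel 185.7 -4.2 -25.6 [585.3  -1.2  24.9]
side turner 0.82 rel 124.6 -1.1 -38.0 [544.3  44.2  12.5]
```

step_arm(increments=[{"slide":[0,0,0],"roll":0},{"slide":[0,0,0],"roll":0},{"slide":[0,0,0],"roll":0},{"slide":[0,0,0],"roll":0}], fingers=0)

```text
t: 25.52
eef_pos: [457.0, 133.3, 50.3]
tcp_rot: [3.142, -0.0, 2.355]
ft_force: [-1.0, -0.7, -0.1]
opening: 0.208
grip_force: 30.0
```

step_arm(increments=[{"slide":[0.045,-0.021,0],"roll":0},{"slide":[0.054,-0.03,0],"roll":0},{"slide":[0.054,-0.03,0],"roll":0}])

```text
t: 25.9
eef_pos: [397.6, 150.4, 50.5]
tcp_rot: [3.142, -0.0, 2.355]
ft_force: [0.9, 0.6, -1.5]
opening: 0.205
grip_force: 30.0
```

```bash
python3 chk.py; python3 tp.py
```

```text
t 25.9 [397.6 150.4  50.5] [ 3.142 -0.     2.355] [ 0.9  0.6 -1.5]
672 [588.7  -4.2  25.2] plane [1.0000e-02 1.1000e-02 2.5166e+01]
dark centre [588.7  -4. ] r 39.5 rel along/lat 244.3 26.2
t 25.95 [398.4 150.4  50.5] handle slope deg -7.76 top at grip 31.6 lateral [-0.001  0.805] 13068
wrist turner_tip 0.41 rel -12.7 160.1 -47.5 [502.8 272.4   3. ]
top turner_tip 0.92 rel 174.8 -1.4 -36.7 [520.9  25.6  13.7]
top turner 0.87 rel 126.5 10.3 -34.2 [495.   68.1  16.3]
side turner_tip 0.89 rel 174.4 2.7 -36.6 [523.5  28.8  13.9]
side turner 0.83 rel 127.3 -6.2 -36.5 [483.9  55.9  14. ]
```

Cookie lies flat on the plate at (589,-4) and the blade is clear. Now returning the turner.

```bash
python3 -c "
from plan import plan
plan((398.4,150.4,50.5,2.355),(408,145,130,2.355),[10,35,60,80,80])
plan((408,145,130,2.355),(450,10,130,2.80),[10,35,65,90,100])
plan((450,10,130,2.80),(431.5,-266.5,110,3.2177),[40,90,140,190,235,265,280,288])"
```

```text
[{"slide": [-0.0013, 0.0004, -0.0099], "roll": -0.0000}, {"slide": [-0.0046, 0.0013, -0.0348], "roll": -0.0000}, {"slide": [-0.0080, 0.0022, -0.0596], "roll": -0.0000}, {"slide": [-0.0106, 0.0030, -0.0795], "roll": -0.0000}, {"slide": [-0.0106, 0.0030, -0.0795], "roll": -0.0000}]
[{"slide": [-0.0125, -0.0066, -0.0000], "roll": -0.0445}, {"slide": [-0.0438, -0.0230, -0.0000], "roll": -0.1557}, {"slide": [-0.0814, -0.0426, -0.0000], "roll": -0.2893}, {"slide": [-0.1127, -0.0591, -0.0000], "roll": -0.4005}, {"slide": [-0.1252, -0.0656, -0.0000], "roll": -0.4450}]
[{"slide": [-0.0104, -0.0370, 0.0028], "roll": -0.0580}, {"slide": [-0.0235, -0.0834, 0.0063], "roll": -0.1305}, {"slide": [-0.0366, -0.1297, 0.0097], "roll": -0.2030}, {"slide": [-0.0496, -0.1760, 0.0132], "roll": -0.2756}, {"slide": [-0.0614, -0.2176, 0.0163], "roll": -0.3408}]
[{"slide": [0.0019, -0.0288, 0.0021], "roll": -0.0435}, {"slide": [0.0029, -0.0432, 0.0031], "roll": -0.0653}, {"slide": [0.0034, -0.0509, 0.0037], "roll": -0.0769}]
```

step_arm(increments=[{"slide":[0,0,-0.01],"roll":0},{"slide":[0,0,-0.035],"roll":0},{"slide":[-0.004,0.001,-0.06],"roll":0},{"slide":[-0.01,0.003,-0.08],"roll":0},{"slide":[-0.01,0.003,-0.08],"roll":0}])

```text
t: 27.02
eef_pos: [407.5, 145.4, 131.7]
tcp_rot: [3.139, 0.002, 2.354]
ft_force: [-0.3, -0.4, -2.0]
opening: 0.208
grip_force: 30.0
```

step_arm(increments=[{"slide":[-0.0125,-0.0066,0],"roll":-0.045},{"slide":[-0.044,-0.023,0],"roll":-0.156},{"slide":[-0.081,-0.043,0],"roll":-0.289},{"slide":[-0.113,-0.059,0],"roll":-0.4},{"slide":[-0.125,-0.066,0],"roll":-0.445}])

```text
t: 27.65
eef_pos: [448.2, 8.9, 129.5]
tcp_rot: [-3.141, -0.001, 2.8]
ft_force: [-0.0, -0.5, -0.6]
opening: 0.211
grip_force: 30.0
```

step_arm(increments=[{"slide":[-0.01,-0.037,0.003],"roll":-0.058},{"slide":[-0.0235,-0.083,0.006],"roll":-0.13},{"slide":[-0.0365,-0.13,0.01],"roll":-0.203},{"slide":[-0.05,-0.176,0.013],"roll":-0.276},{"slide":[-0.061,-0.218,0.016],"roll":-0.341}])

```text
t: 28.28
eef_pos: [432.0, -216.8, 113.4]
tcp_rot: [3.141, -0.001, -3.14]
ft_force: [-0.8, -0.7, -1.7]
opening: 0.206
grip_force: 30.0
```

step_arm(increments=[{"slide":[0.002,-0.029,0.002],"roll":-0.043},{"slide":[0.003,-0.043,0.003],"roll":-0.065},{"slide":[0.003,-0.051,0.004],"roll":-0.077},{"slide":[0.003,-0.051,0.004],"roll":-0.077}])

```text
t: 28.78
eef_pos: [429.5, -266.3, 109.8]
tcp_rot: [3.141, -0.001, -3.066]
ft_force: [0.5, 0.3, -1.6]
opening: 0.209
grip_force: 30.0
```

```bash
python3 tp.py; python3 go.py 431.5 -266.5 50 3.2177
```

```text
t 28.77 [ 429.5 -266.3  109.8] handle slope deg -7.84 top at grip 31.6 lateral [-0.001 -0.039] 13022
top turner_tip 0.72 rel 179.6 -1.1 -36.2 [ 608.6 -253.8   73.5]
top turner 0.76 rel 129.3 11.7 -32.8 [ 557.5 -244.9   76.9]
side turner_tip 0.59 rel 174.2 3.6 -36.5 [ 602.9 -249.6   73.2]
side turner 0.97 rel 126.6 5.9 -37.1 [ 555.3 -250.8   72.6]
t 29.23 [ 429.8 -266.3  110.4] [ 3.1416e+00  1.0000e-04 -3.0651e+00] [-0.2 -0.1 -1.1] 0.211 30.0
slide [-0.0017, -0.0003, 0.0604] roll 0.0004 dist 60.4
```

step_arm(increments=[{"slide":[0,0,0.02],"roll":0},{"slide":[0,0,0.045],"roll":0},{"slide":[0,0,0.06],"roll":0},{"slide":[0,0,0.067],"roll":0},{"slide":[0,0,0.069],"roll":0}])

```text
t: 29.85
eef_pos: [429.8, -266.6, 41.3]
tcp_rot: [3.141, 0.0, -3.065]
ft_force: [0.2, 0.4, -2.4]
opening: 0.205
grip_force: 30.0
```

step_arm(increments=[{"slide":[0,0,0.001],"roll":0},{"slide":[0,0,0.001],"roll":0}])

```text
t: 30.1
eef_pos: [429.9, -266.7, 40.7]
tcp_rot: [-3.141, 0.001, -3.065]
ft_force: [0.1, -0.7, -1.4]
opening: 0.208
grip_force: 30.0
```

step_arm(increments=[{"slide":[0,0,0.001],"roll":0},{"slide":[0,0,0.001],"roll":0}])

```text
t: 30.35
eef_pos: [429.9, -266.8, 39.8]
tcp_rot: [-3.141, 0.001, -3.066]
ft_force: [-2.2, 1.0, 4.8]
opening: 0.206
grip_force: 30.0
```

Contact with the pan floor. Release and rise.

step_arm(increments=[{"slide":[0,0,-0.0005],"roll":0},{"slide":[0,0,-0.0005],"roll":0},{"slide":[0,0,-0.0005],"roll":0},{"slide":[0,0,-0.0005],"roll":0},{"slide":[0,0,-0.0005],"roll":0}], fingers=0.6)

```text
t: 30.98
eef_pos: [429.7, -266.6, 39.8]
tcp_rot: [3.142, 0.0, -3.065]
ft_force: [0.4, -1.2, -0.3]
opening: 0.598
grip_force: 0.0
```

step_arm(increments=[{"slide":[0,0,-0.01],"roll":0},{"slide":[0,0,-0.05],"roll":0},{"slide":[0,0,-0.1],"roll":0},{"slide":[0,0,-0.16],"roll":0},{"slide":[0,0,-0.17],"roll":0}])

```text
t: 31.6
eef_pos: [430.6, -267.2, 214.0]
tcp_rot: [-3.137, 0.005, -3.065]
ft_force: [0.6, -0.3, -0.8]
opening: 0.601
grip_force: 0.0
```

```bash
python3 chk.py
python3 - <<'E'
from h import *
s=state(); print(s["t"],s["eef_pos"].round(1),s["ft_force"].round(1))
c=cam("wrist"); W=cloud(c)
P=W[(W[...,2]>50)&(W[...,2]<95)&(W[...,1]<-235)&(W[...,1]>-305)]
for x in (345,390,435,460):
    q=P[abs(P[:,0]-x)<4]; print(x,np.percentile(q[:,1],[3,97]).round(1),np.percentile(q[:,2],90).round(1))
c=cam("side"); save(c,"s6.png",(180,140,460,430),2)
for n in("turner","turner_tip"): print([(m["uv"],world(c,*m["uv"]).round(1)) for m in mark_of("side",n)[:1]])
E
```

```text
t 31.6 [ 430.6 -267.2  214. ] [-3.137  0.005 -3.065] [ 0.6 -0.3 -0.8]
675 [588.7  -4.2  25.2] plane [1.0000e-03 7.0000e-03 2.5234e+01]
dark centre [588.8  -3.9] r 39.6 rel along/lat 177.8 250.4
31.65 [ 430.3 -267.   213.1] [ 1.2 -0.1  0.8]
345 [-282.2 -263.9] 85.1
390 [-279.4 -259.9] 78.6
435 [-275.7 -256.6] 72.3
460 [-274.1 -255.3] 68.7
[([322.7, 381.3], array([ 560.9, -258.4,    4. ]))]
[([339.5, 374.2], array([ 603.7, -245.2,    4. ]))]
```

View pics/s6.png

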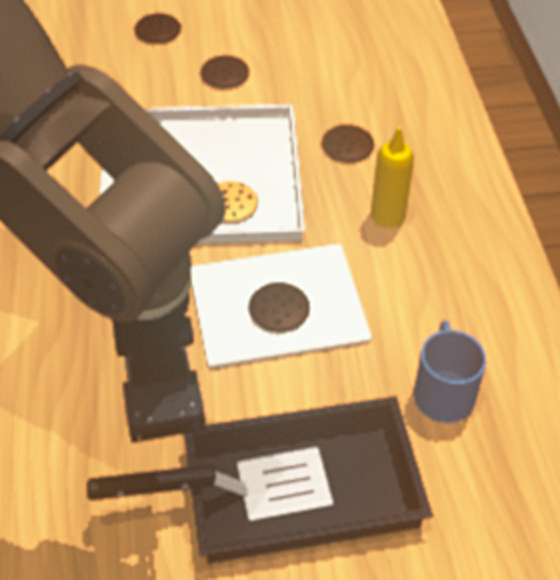

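The final view shows everything in place: the dark cookie is flat and wholly on the plate (278,307). The turner is in its pan with the handle over the front edge (290,483), and the pale cookie, bottle and mug are unmoved.

```bash
python3 -c "
from cell import env
print(env.job_done())"
```

```text
the job is handed in; nothing more can be done
None
```

The job is handed in at about 32 s: the dark cookie lies flat and wholly on the plate and the turner is back in its pan. One slip on the way: on the first pull-out, done fast, the blade struck the tray's rim and dragged the cookie to the plate's edge before I recovered it, so the laying-down was less gentle than asked.

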